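Hold a spring-return key switch turned

ROBOT

A 6-joint arm with a two-finger parallel gripper is mounted at the origin on a cart in front of the work surface, level with it; the furniture and walls round the work are solid. World frame = base frame: x ahead of the robot, y to its left, z up, the work surface at z = 0. Lengths are in m, angles in rad, forces in N, time in s.
With the tool pointing down it reaches from about 0.25 to 0.775 m from the base axis. Payload 8.9 kg.
Tool frame: the origin (TCP) lies midway between the tips of the shut fingers; the grasp point (between the pads) lies 19 mm behind it (pinch_z is the distance from the TCP to the grasp point, in m); z points along the fingers, y is the direction in which the jaws open and shut (so a half turn about z gives the same grasp; the last joint's range is limited). The gripper opens to 85 mm and grips with 20 to 120 N. Pads are 22 mm wide; open, the fingers measure 114 mm over their backs; the gripper's body (76 mm by 85 mm) begins 54 mm behind the grasp point. The pads swing forward as they close: fully open they stand 13 mm farther back than shut.
Start: joints at [-1.358, 0.291, -0.153, 1.127, 0, 1.431], TCP at [0.181, -0.493, 0.231] pointing down, gripper open.
Joint ranges: [-2.52, 2.52], [-0.91, 1.74], [-1.3, 1.37], [-1.96, 2.02], [-1.52, 1.47], [-3.14, 3.14]. Speed limits (rad/s): [2.22, 2.22, 2.79, 3.14, 3.14, 3.14].

INTERFACE

Orientations are given as a 3x3 rotation matrix whose columns are the frame's x, y, z axes.
In Python, from station import get_obs, capture, camera_params, close_job, boxes_of, regions_of, pinch_z gives the robot as it stands.
- The arm moves only by the tool servo_tool, never from a script. Its argument "steps" is a list of rows, each an object with "linear": the shift along the world's x, y, z in m, a list of three; "dr": the turn, a rotation vector about the world's x, y, z in degrees, a list of three. A call has 1 to 20 rows; each row shifts and turns the commanded pose from where the row before left it; what a row does not reach is not made up. A row lasts 1/8 s, in which the tool goes at most 62.5 mm and 10.7 degrees, less where a joint would pass 70% of its speed; a pose out of reach is approached as far as the arm can. A call is refused whole if a number of a shift passes 0.0625 or a number of a turn 10.7, either way. A call with a gripper value outside its range is refused whole. "hand" is the finger opening in m, from 0 to 0.0854, set as the call begins (left out, the last holds). The fingers move at their own pace and stop on an object; "squeeze" is the grip in N (left out, the last holds). Time passes only in rows, so rows that do not move let the fingers close. It gives the time, the measured TCP pose, the force and the opening at its end, in the units of the state.
- get_obs(): the state, without advancing time (a new reading comes with each control period).
- capture(name): name is "side" or "top" or "wrist"; returns the picture (384x512x3 uint8, red, green, blue); there is no depth.
- camera_params(name): a dict with "mtx" (3x3 intrinsics, pixels), "D" ([k1, k2, p1, p2, k3] as OpenCV has them; the pictures are not rectified), "rvec" (rotation vector, rad) and "tvec" (3), from world to camera coordinates, as OpenCV has them. Camera axes: x right, y down, z forward; pixel columns grow to the right and rows downward; lengths in m; the calibration is good to about 2 mm. A picture is of the moment at which its call begins: read the wrist's pose just before it. camera_params takes no time and is no camera call; for the wrist camera it gives the pose at the moment of the call.
- close_job(): hands the job in, once; it reports no verdict.
Trained networks look in the newest picture that a camera, given by its name, has taken for a name from the list of things; names that differ only in an ending like _2 or _b are one class to them, and where a whole thing is asked for, a point or a joint stands for the part that bears it (a point fixed in the world has none). Each returns a list of dicts, best first, with "p" (0 to 1); they miss things now and then, are a little off and sometimes report something else, mostly with a low value. They report only what shows in the picture. A call takes as long as a camera call. They do not tell look-alikes from the thing itself.
- boxes_of(target, camera): "location" ([x, y, z] in m, in world coordinates, good to about 4 mm: the middle of the surface that is visible of it).
- regions_of(target, camera): "pixels" (384x512 bool, what is visible of it).
The state is a dict: "clock": time; "q": joint angles; "qvel": joint speeds; "joint_efforts": joint torques, N m; "tcp_pos": TCP position; "orientation": TCP orientation; "contact_force": force on the tool from outside, world axes, zero at the start; "torque": the same for the moment, N m; "gripper_width": finger opening in m.
Only numpy, scipy, OpenCV 4.12 (cv2) and the standard library are available. Lean on these libraries where they do the work, as an engineer would, in place of code of your own. Each camera call takes 0.05 s, during which the arm holds its last target. There are 200 camera calls.

TASK

Swing the dust cover of the key switch on the grey control box fully aside, take the key with the flat rectangular head from the wooden key stand and push it fully home in the keyway, working it past the stiff pins until its collar sits on the lock. Then turn the key a quarter turn clockwise (seen from above) against its spring and keep holding it there: finish with the gripper still holding the key turned, because it springs back when let go. Leave the round-headed key and the roll of tape where they are.

Things in the scene. Friction and masses are not known exactly. Their poses are not given: they have to be found in the camera images.
- keyway (a point): centre of the keyway's mouth, 70 mm above the bench; axes as the box's. The keyway is a slot 17.5 mm long (along y while not turned), 6.5 mm wide, 36 mm deep. Two sticky pins stand up to 3.5 mm into it from its short ends, 12 and 20 mm down; the key's tapered tip pushes them back for good at about 5 to 15 N of push (rocking the key 1 mm along the slot helps)
- plug_face (a point): centre of the lock's rotating plug at its top face, the same point as keyway; its axes turn with the plug, y along the slot, so that it shows the slot's present direction
- plug (a joint): turn of the lock's plug in rad: 0 at rest, grows clockwise seen from above, end stop at 1.65; a spring (0.06 N m per rad) always turns it back to 0. The key has about 0.1 rad of play in the slot, so the plug lags the key by that much
- cover (a joint): swing of the dust cover in rad: 0 lies across the keyway, grows anticlockwise seen from above, end stop at 1.75; it stays where it is left (friction 0.03 N m). It starts at 0 to 0.35. It bars the keyway until about 1.0; fully aside is about 1.5
- cover_pivot (a point): point on the cover's upright pivot axis (36 mm from the keyway along the box's +y), at the height of the post's top, 101 mm above the bench
- cover_post (a point): top centre of the steel finger post on the cover's free end: round, 10 mm in diameter, 24 mm tall, its top 101 mm above the bench, 56 mm from the pivot axis; from the pivot it lies along the box's -y at joint value 0 (beyond the keyway) and along the box's +x at 1.57 (on the side away from the robot)
- flat_key: steel key with a flat rectangular head 36 mm along y, 12 mm thick along x, from 21 to 55 mm above the origin (grip it across the 12 mm). Origin in the centre of the underside of its collar (26 x 14 x 4 mm), z up. Blade below the origin 30 mm long, 16 mm wide along y, 5 mm thick, tip tapered over 8 mm. Fits the keyway either way round; fully home its origin is at the keyway point. 80 g
- round_key: the other key in the stand, with a round disc head 32 mm in diameter and a round shank; does not belong to this switch and stays where it is. Origin in the centre of the underside of its collar
- pvc_tape: blue roll of tape lying flat, 66 mm in diameter, 19 mm high, loose between the box and the stand; stays where it is. Origin in the centre of its underside
- switch_box: grey control box, 140 (x) x 130 (y) mm, 70 mm high, fixed on the bench, place and yaw vary. Origin in the centre of its underside, x away from the robot at yaw 0, z up. Its key lock is on top: brass face level with the box top, inside a steel ring of 17 mm inner radius that stands 2.5 mm high
- key_stand: wooden key stand, 70 (x) x 164 (y) mm, 50 mm high, fixed, place and yaw vary; origin in the centre of its underside. The two keys stand upright in its two slots, 80 mm apart along y and 40 mm deep, their collars resting on its top; which key is in which slot varies. A bench vice 115 mm high stands on the robot's side between stand and box, and a tool case behind: carry the key high over them
Things that resemble listed ones, but are neither listed nor needed, are in the scene too. What is meant by the flat_key is not blue, green or turquoise, and is the smaller of those in its own colour.

How it is judged:
By the outcome, as a careful person would: the job done as asked, in the order asked, and still so for the second after the job is handed in, while the arm keeps its last pose, push and grip.
It also fails if it takes over 61 s, if anything falls off the work surface, if the arm or the gripper's body presses on something with over 40 N, if the wrist force passes 120 N, or if a joint passes its speed limit or range.

## Working session

There is one attempt and no reset: what is moved stays moved. The work goes in short steps, Python scripts to look and compute and a tool call to move; the robot and the scene stay as the last step left them, time stands still between calls to the robot, and variables do not carry over. Pictures are saved under pics/ and viewed, about 8 in all and at most 12, crops included, and the job is handed in when it is done.

Besides the shell and the picture viewer there is one more tool, called after "Request:" as a command line: name --argument value ..., lists and objects as JSON in quotes. servo_tool: Moves the arm, as the interface text tells. Its arguments: {"type":"object","properties":{"steps":{"type":"array","items":{"type":"object","properties":{"linear":{"type":"array","items":{"type":"number"}},"dr":{"type":"array","items":{"type":"number"}}}}},"hand":{"type":"number"},"squeeze":{"type":"number"}},"required":["steps"]}

```bash
mkdir -p pics; ls; cat > h.py <<'E'
import numpy as np,cv2
from station import *
def save(im,n): cv2.imwrite('pics/'+n,im[:,:,::-1])
def ray(cam,uv,z):
    p=camera_params(cam);R=cv2.Rodrigues(np.array(p['rvec'],float))[0];t=np.array(p['tvec'],float).ravel()
    n=cv2.undistortPoints(np.array(uv,float).reshape(-1,1,2),np.array(p['mtx']),np.array(p['D'])).reshape(-1,2)
    d=np.c_[n,np.ones(len(n))]@R; c=-R.T@t
    return c+d*((z-c[2])/d[:,2])[:,None]
def proj(cam,P):
    p=camera_params(cam);return cv2.projectPoints(np.array(P,float).reshape(-1,3),np.array(p['rvec'],float),np.array(p['tvec'],float),np.array(p['mtx']),np.array(p['D']))[0].reshape(-1,2)
E
python3 - <<'E'
from h import *
np.set_printoptions(precision=4,suppress=True)
print(get_obs(),pinch_z)
for c in ['top','side']:
    im=capture(c);save(im,c+'1.png')
    for t in ['flat_key','round_key','switch_box','key_stand','cover_post','pvc_tape','plug']:
        try:
            for b in boxes_of(t,c): print(c,t,b['p'],np.round(b['location'],3),proj(c,b['location']).round())
        except Exception as e: print(t,e)
a=cv2.imread('pics/top1.png');b=cv2.imread('pics/side1.png')
E
```

```text
pics
{'clock': 0.0, 'q': array([-1.3583,  0.2913, -0.1541,  1.1267,  0.    ,  1.4315]), 'qvel': array([-0.0012,  0.0009, -0.0003, -0.0002,  0.0007, -0.0012]), 'joint_efforts': array([ -0.0004, -53.7146,  33.1373,   0.0159,  -0.0004,  -0.    ]), 'tcp_pos': array([ 0.1808, -0.4924,  0.2307]), 'orientation': array([[ 0.9387,  0.3446, -0.0003],
       [ 0.3446, -0.9387,  0.0013],
       [ 0.0002, -0.0013, -1.    ]]), 'contact_force': array([ 0.4207, -0.3416,  0.8343]), 'torque': array([-0.0185,  0.0239, -0.0016]), 'gripper_width': 0.08525268691935309} 0.0187
top flat_key 0.65 [ 0.49  -0.433  0.1  ] [[364. 191.]]
top flat_key 0.55 [ 0.37  -0.292  0.11 ] [[316. 231.]]
top flat_key 0.48 [0.5   0.003 0.083] [[213. 185.]]
top flat_key 0.43 [ 0.339 -0.218  0.088] [[289. 243.]]
top flat_key 0.42 [ 0.491 -0.234  0.106] [[295. 188.]]
top round_key 0.62 [ 0.505 -0.314  0.092] [[322. 185.]]
top switch_box 0.96 [0.562 0.136 0.071] [[170. 165.]]
top key_stand 0.61 [ 0.488 -0.27   0.049] [[305. 193.]]
top key_stand 0.57 [0.563 0.152 0.073] [[165. 164.]]
top cover_post 0.7 [0.564 0.148 0.073] [[166. 164.]]
top pvc_tape 0.87 [ 0.525 -0.084  0.018] [[244. 182.]]
top plug 0.6 [0.549 0.148 0.07 ] [[166. 169.]]
side flat_key 0.7 [ 0.336 -0.232  0.058] [[212. 230.]]
side flat_key 0.64 [ 0.37  -0.294  0.083] [[228. 236.]]
side flat_key 0.57 [ 0.491 -0.442  0.076] [[292. 278.]]
side flat_key 0.55 [ 0.497 -0.007  0.063] [[268. 179.]]
side flat_key 0.48 [ 0.494 -0.243  0.087] [[279. 218.]]
side round_key 0.63 [ 0.508 -0.327  0.083] [[291. 240.]]
side round_key 0.58 [ 0.527 -0.092  0.018] [[282. 208.]]
side round_key 0.24 [0.563 0.139 0.078] [[283. 150.]]
side switch_box 0.65 [0.562 0.098 0.062] [[285. 161.]]
side key_stand 0.62 [ 0.486 -0.297  0.051] [[279. 245.]]
side pvc_tape 0.63 [ 0.527 -0.089  0.02 ] [[282. 207.]]
```

View pics/top1.png

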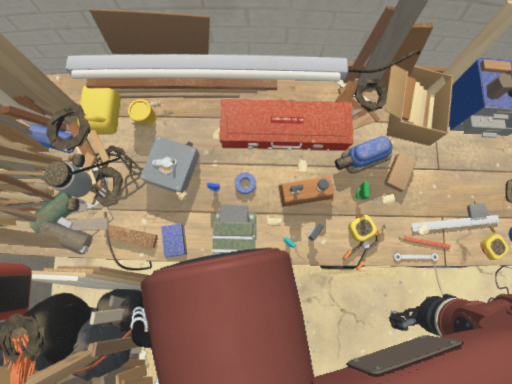

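View pics/side1.png

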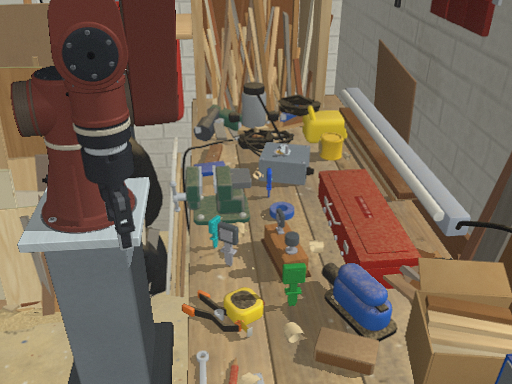

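The top view shows the box at (170,165), the tape at (245,183) and the stand at (306,190). The flat-key candidates are green (364,191), grey loose (316,231), blue (213,185), turquoise (289,243) and the one in the stand (295,188). I'll check that last one in a close crop.

```bash
python3 - <<'E'
import cv2,numpy as np
b=cv2.imread('pics/side1.png');a=cv2.imread('pics/top1.png')
c=cv2.resize(b[200:280,200:320],None,fx=5,fy=5,interpolation=cv2.INTER_CUBIC)
d=cv2.resize(a[130:200,135:335],(600,210),interpolation=cv2.INTER_CUBIC)
e=cv2.resize(b[130:200,240:320],(0,0),fx=2.5,fy=2.5)
f=np.zeros((610,800,3),np.uint8)[:600]
f[:390,:600]=c[:390];f[390:600,:600]=d;f[:175,600:800]=e
cv2.imwrite('pics/c1.png',f)
E
```

```text
(no output)
```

View pics/c1.png

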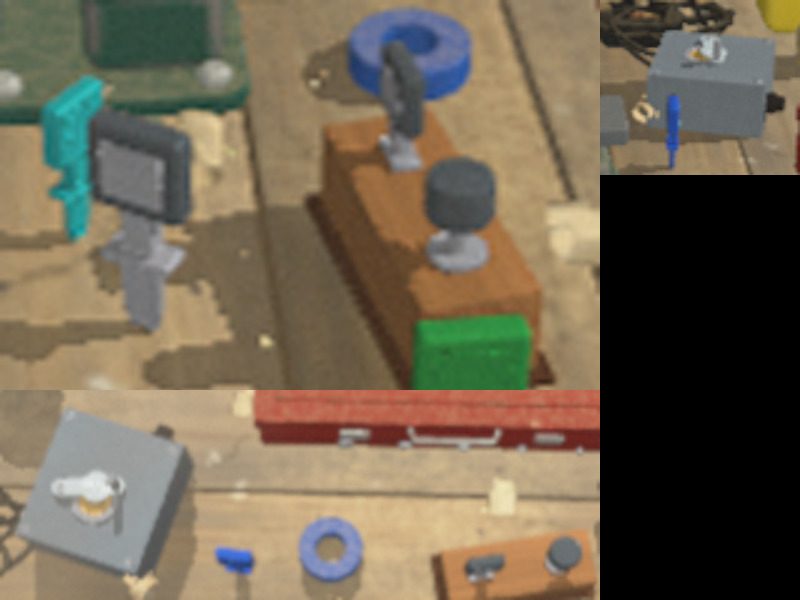

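Crop: the key in the stand at top (295,188) has a flat black head. The larger one of the same colour stands loose at (316,231), so the stand key is the one I want. Next I'll measure with the wrist camera.

```bash
python3 - <<'E'
from h import *
np.set_printoptions(precision=4,suppress=True)
o=get_obs();p=camera_params('wrist');R=cv2.Rodrigues(np.array(p['rvec'],float))[0];t=np.array(p['tvec']).ravel()
T=o['orientation']
print(T.T@(-R.T@t-o['tcp_pos']), T.T@R.T, p['mtx'])
E
```

```text
[ 0.0743 -0.0001 -0.1429] [[ 0.     -0.9566 -0.2914]
 [ 1.     -0.0001  0.0004]
 [-0.0004 -0.2914  0.9566]] [[344.8368   0.     251.534 ]
 [  0.     344.8368 196.5289]
 [  0.       0.       1.    ]]
```

Request:
servo_tool --steps '[{"linear": [0.03,0.02,0.02]},{"linear": [0.04,0.03,0.02]},{"linear": [0.04,0.03,0.02]},{"linear": [0.04,0.03,0.01]},{"linear": [0.04,0.03,0]},{"linear": [0.03,0.03,0]},{"linear": [0.03,0.03,0]},{"linear": [0.02,0.02,0]},{"linear": [0,0,0]},{"linear": [0,0,0]}]'

```text
invalid input at $.steps[0]: expected keys linear, dr
```

Request:
servo_tool --steps '[{"linear": [0.03,0.02,0.02],"dr": [0,0,0]},{"linear": [0.04,0.03,0.02],"dr": [0,0,0]},{"linear": [0.04,0.03,0.02],"dr": [0,0,0]},{"linear": [0.04,0.03,0.01],"dr": [0,0,0]},{"linear": [0.05,0.03,0],"dr": [0,0,0]},{"linear": [0.04,0.03,0],"dr": [0,0,0]},{"linear": [0.04,0.03,0],"dr": [0,0,0]},{"linear": [0.03,0.03,0],"dr": [0,0,0]},{"linear": [0,0,0],"dr": [0,0,0]},{"linear": [0,0,0],"dr": [0,0,0]}]'

```text
clock: 2.05
tcp_pos: [0.4907, -0.263, 0.3012]
orientation: [[0.939, 0.345, -0.0], [0.345, -0.939, -0.0], [-0.0, 0.0, -1.0]]
contact_force: [-0.1, 0.3, 0.4]
gripper_width: 0.0853
```

```bash
python3 - <<'E'
from h import *
np.set_printoptions(precision=4,suppress=True)
im=capture('wrist');save(im,'w1.png');np.savez('w1.npz',**{k:np.array(v,float) for k,v in camera_params('wrist').items()})
print(get_obs()['tcp_pos'])
for t in ['flat_key','round_key','key_stand']:
    for b in boxes_of(t,'wrist'): print(t,b['p'],b['location'],proj('wrist',b['location']))
r=regions_of('key_stand','wrist')
for b in r:
    m=b['pixels'];print(b['p'],m.sum(),cv2.minAreaRect(np.argwhere(m)[:,::-1].astype(np.float32)))
E
```

```text
[ 0.4904 -0.2634  0.3013]
flat_key 0.89 [0.3765, -0.2888, 0.1012] [[237.7171 269.5998]]
flat_key 0.85 [0.4994, -0.2361, 0.1026] [[228.7698 150.6256]]
flat_key 0.8 [0.3435, -0.2228, 0.0733] [[177.8301 264.1129]]
flat_key 0.72 [0.4928, -0.4296, 0.0925] [[394.0428 215.4158]]
flat_key 0.72 [0.5042, -0.0037, 0.0757] [[23.4303 68.5707]]
round_key 0.75 [0.5083, -0.3116, 0.0957] [[301.1514 166.4483]]
key_stand 0.57 [0.5094, -0.2744, 0.0494] [[265.9815 146.293 ]]
key_stand 0.29 [0.506, -0.3135, 0.0958] [[302.0016 169.1747]]
0.67 6218 ((266.867431640625, 148.41778564453125), (134.04641723632812, 59.7242317199707), 10.007979393005371)
```

View pics/w1.png

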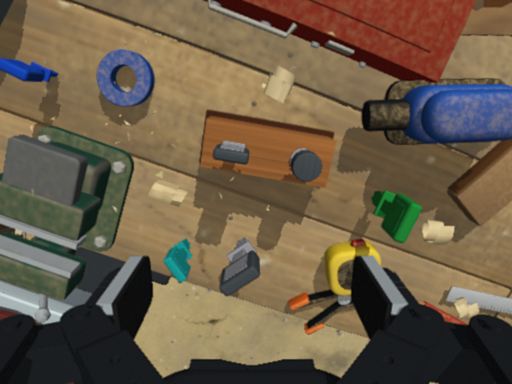

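Wrist view: flat key in the stand at (230,152), round key at (306,165), and the larger grey look-alike at (240,268). Moving on to the box.

Request:
servo_tool --steps '[{"linear": [0.01,0.04,0],"dr": [0,0,0]},{"linear": [0.01,0.055,0],"dr": [0,0,0]},{"linear": [0.01,0.055,0],"dr": [0,0,0]},{"linear": [0.01,0.055,0],"dr": [0,0,0]},{"linear": [0.01,0.055,-0.01],"dr": [0,0,0]},{"linear": [0.01,0.055,-0.02],"dr": [0,0,0]},{"linear": [0.01,0.05,-0.03],"dr": [0,0,0]},{"linear": [0,0.025,-0.02],"dr": [0,0,0]},{"linear": [0,0,0],"dr": [0,0,0]},{"linear": [0,0,0],"dr": [0,0,0]}]'

```text
clock: 3.55
tcp_pos: [0.5613, 0.1262, 0.222]
orientation: [[0.939, 0.344, 0.001], [0.344, -0.939, -0.0], [0.001, 0.001, -1.0]]
contact_force: [-0.3, 0.1, -0.3]
gripper_width: 0.0854
```

```bash
python3 - <<'E'
from h import *
np.set_printoptions(precision=4,suppress=True)
im=capture('wrist');save(im,'w2.png');np.savez('w2.npz',**{k:np.array(v,float) for k,v in camera_params('wrist').items()})
print(get_obs()['tcp_pos'])
for t in ['switch_box','cover','cover_post','plug']:
    for b in boxes_of(t,'wrist'): print(t,b['p'],b['location'],proj('wrist',b['location']))
for t in ['switch_box','cover','plug']:
  for b in regions_of(t,'wrist'):
    m=b['pixels'];print(t,b['p'],m.sum(),cv2.minAreaRect(np.argwhere(m)[:,::-1].astype(np.float32)))
E
```

```text
[0.5615 0.126  0.2223]
switch_box 0.7 [0.5794, 0.143, 0.0742] [[239.8277 155.2417]]
cover 0.56 [0.5726, 0.1533, 0.0778] [[225.5922 159.3498]]
cover 0.28 [0.5766, 0.1438, 0.0713] [[238.0532 157.3609]]
cover_post 0.77 [0.5689, 0.1534, 0.0776] [[224.257  163.2728]]
cover_post 0.65 [0.5053, -0.2019, 0.0133] [[485.2449 299.2612]]
plug 0.66 [0.5491, 0.1451, 0.0687] [[226.8709 184.9687]]
switch_box 0.73 24116 ((243.6337890625, 154.90997314453125), (155.5580291748047, 178.9270782470703), 34.261104583740234)
cover 0.74 1986 ((224.35943603515625, 160.95018005371094), (85.20855712890625, 34.842708587646484), 27.645973205566406)
plug 0.82 466 ((224.63546752929688, 184.80853271484375), (38.253665924072266, 19.784448623657227), 17.927919387817383)
```

View pics/w2.png

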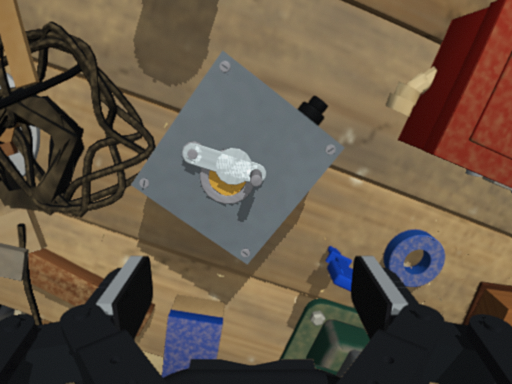

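Box view: corners near (222,54), (343,150), (250,262) and (132,185); pivot at (193,154); post top at about (257,178); ring centre near (225,182).

```bash
python3 - <<'E'
from h import *
np.set_printoptions(precision=4,suppress=True)
c=ray('wrist',[(222,54),(343,150),(250,262),(132,185)],.07)[:,:2]
s=ray('wrist',[(225,66),(331,149),(245,253),(144,184)],.07)[:,:2]
print(c,s,c.mean(0),s.mean(0))
for q in(c,s):
    print(np.linalg.norm(np.roll(q,-1,0)-q,axis=1),np.degrees(np.arctan2(*(np.roll(q,-1,0)-q).T[::-1])))
print('post',ray('wrist',[(257,177)],.101)); print('piv',[ray('wrist',[(193,154)],z)[0] for z in(.075,.085)]);print('ring',ray('wrist',[(225,183)],.072))
im=cv2.imread('pics/w2.png');cv2.imwrite('pics/c2.png',cv2.resize(im[120:220,160:290],None,fx=6,fy=6,interpolation=cv2.INTER_CUBIC))
E
```

```text
[[0.6508 0.1849]
 [0.6132 0.0617]
 [0.4851 0.1004]
 [0.5201 0.2253]] [[0.6429 0.1796]
 [0.6104 0.0719]
 [0.4923 0.1081]
 [0.5247 0.2153]] [0.5673 0.1431] [0.5676 0.1437]
[0.1288 0.1339 0.1296 0.1368] [-106.981   163.1873   74.336   -17.1704]
[0.1125 0.1235 0.112  0.1235] [-106.8104  162.9348   73.2024  -16.8098]
post [[0.572  0.1262 0.101 ]]
piv [array([0.5664, 0.1816, 0.075 ]), array([0.5686, 0.1806, 0.085 ])]
ring [[0.5509 0.1478 0.072 ]]
```

View pics/c2.png

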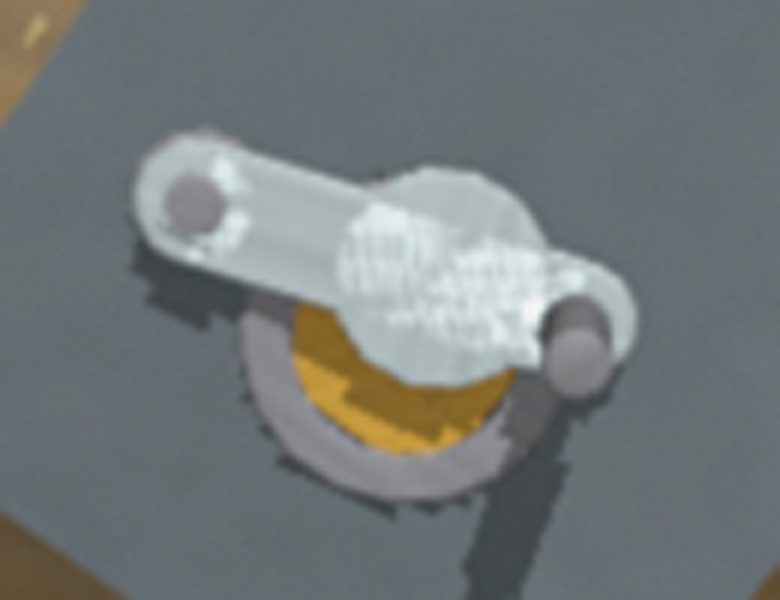

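```bash
python3 - <<'E'
from h import *
np.set_printoptions(precision=4,suppress=True)
print(get_obs()['q'])
print('post',ray('wrist',[(256.7,180.3)],.101)); print('piv',[ray('wrist',[(192.2,153.5)],z)[0] for z in(.075,.082)]);print('ring',ray('wrist',[(227,177.5)],.072))
yaw=np.radians(-17);C=np.array([.5674,.1434]);
for p in ([.567,.1815],): 
    y=np.array([-np.sin(yaw),np.cos(yaw)]);print('key',p-.036*y)
    print([ (th,p+.056*np.array([np.cos(a),np.sin(a)])) for th in(.3,.6,.9,1.2,1.5,1.65) for a in[yaw-np.pi/2+th]])
E
```

```text
[ 0.0951  0.3913 -0.0329  1.1461 -0.      2.8855]
post [[0.5694 0.1255 0.101 ]]
piv [array([0.5666, 0.1824, 0.075 ]), array([0.5681, 0.1816, 0.082 ])]
ring [[0.5562 0.1477 0.072 ]]
key [0.5565 0.1471]
[(0.3, array([0.5672, 0.1255])), (0.6, array([0.5837, 0.1281])), (0.9, array([0.5988, 0.1354])), (1.2, array([0.611 , 0.1468])), (1.5, array([0.6193, 0.1614])), (1.65, array([0.6217, 0.1694]))]
```

Request:
servo_tool --steps '[{"linear": [0.004,0,0],"dr": [0,0,10.5]},{"linear": [0.003,0,0],"dr": [0,0,10.5]},{"linear": [0,0,-0.01],"dr": [0,0,10.5]},{"linear": [0,0,-0.01],"dr": [0,0,10.5]},{"linear": [0,0,-0.01],"dr": [0,0,10.5]},{"linear": [0,0,-0.01],"dr": [0,0,10.5]},{"linear": [0,0,-0.01],"dr": [0,0,10.5]},{"linear": [0,0,-0.01],"dr": [0,0,10.5]},{"linear": [0,0,-0.01],"dr": [0,0,10.5]},{"linear": [0,0,-0.01],"dr": [0,0,10.5]},{"linear": [0,0,0],"dr": [0,0,0]},{"linear": [0,0,0],"dr": [0,0,0]}]' --hand 0.034 --squeeze 20

```text
clock: 5.45
tcp_pos: [0.5681, 0.1271, 0.1417]
orientation: [[-0.572, 0.82, 0.0], [0.82, 0.572, 0.0], [-0.0, 0.0, -1.0]]
contact_force: [-0.7, -0.2, 0.7]
gripper_width: 0.034
```

```bash
python3 - <<'E'
from h import *
im=capture('wrist');save(im,'w3.png')
print(get_obs()['tcp_pos'],get_obs()['q'], proj('wrist',[.569,.1257,.101]),proj('wrist',[.5675,.1815,.08]),proj('wrist',[.5565,.147,.07]))
E
```

```text
[0.56821312 0.12711851 0.14180663] [ 9.45615271e-02  4.59422996e-01 -1.44383349e-01  9.66323783e-01
 -1.43914909e-06  1.05520546e+00] [[251.11338222 229.77884976]] [[302.80989875 143.40521171]] [[254.21497648 175.41441521]]
```

View pics/w3.png

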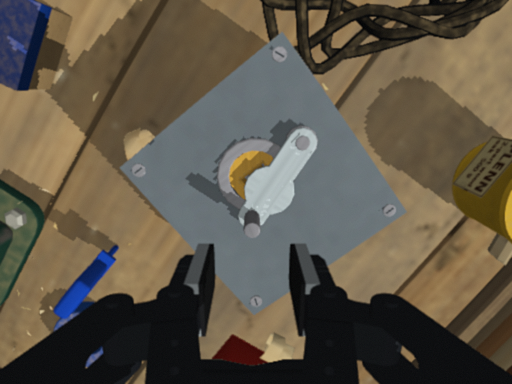

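Request:
servo_tool --steps '[{"linear": [0.001,-0.001,-0.02],"dr": [0,0,0]},{"linear": [0,0,-0.02],"dr": [0,0,0]},{"linear": [0,0,-0.016],"dr": [0,0,0]},{"linear": [0,0,0],"dr": [0,0,0]},{"linear": [0,0,0],"dr": [0,0,0]}]'

```text
clock: 6.12
tcp_pos: [0.5694, 0.1262, 0.086]
orientation: [[-0.575, 0.818, 0.001], [0.818, 0.575, 0.0], [-0.0, 0.001, -1.0]]
contact_force: [-0.3, 0.2, -0.5]
gripper_width: 0.034
```

Request:
servo_tool --steps '[{"linear": [0,0,0],"dr": [0,0,0]},{"linear": [0,0,0],"dr": [0,0,0]},{"linear": [0.0076,0.0005,0],"dr": [0,0,0]},{"linear": [0.0076,0.0011,0],"dr": [0,0,0]},{"linear": [0.0078,0.003,0],"dr": [0,0,0]},{"linear": [0.0073,0.0043,0],"dr": [0,0,0]},{"linear": [0.0065,0.0052,0],"dr": [0,0,0]},{"linear": [0.0057,0.0062,0],"dr": [0,0,0]},{"linear": [0.0045,0.007,0],"dr": [0,0,0]},{"linear": [0.0038,0.0076,0],"dr": [0,0,0]},{"linear": [0.0018,0.005,0],"dr": [0,0,0]},{"linear": [0.0009,0.0046,0],"dr": [0,0,0]},{"linear": [0,0,0],"dr": [0,0,0]},{"linear": [0,0,0],"dr": [0,0,0]}]' --hand 0.016

```text
clock: 7.88
tcp_pos: [0.6224, 0.1706, 0.0853]
orientation: [[-0.576, 0.818, 0.0], [0.818, 0.576, 0.0], [0.0, 0.0, -1.0]]
contact_force: [-0.1, -0.8, -0.6]
gripper_width: 0.0158
```

Request:
servo_tool --steps '[{"linear": [0,0,0],"dr": [0,0,0]},{"linear": [0,0,0],"dr": [0,0,0]},{"linear": [0,0,0.02],"dr": [0,0,0]},{"linear": [-0.01,-0.01,0.03],"dr": [0,0,0]},{"linear": [-0.02,-0.02,0.03],"dr": [0,0,0]},{"linear": [-0.022,-0.014,0],"dr": [0,0,0]},{"linear": [0,0,0],"dr": [0,0,0]},{"linear": [0,0,0],"dr": [0,0,0]}]' --hand 0.034

```text
clock: 8.88
tcp_pos: [0.5709, 0.1268, 0.1653]
orientation: [[-0.576, 0.818, 0.0], [0.818, 0.576, 0.0], [-0.0, 0.0, -1.0]]
contact_force: [0.9, -0.5, 0.1]
gripper_width: 0.0342
```

```bash
python3 - <<'E'
from h import *
im=capture('wrist');save(im,'w4.png')
u=proj('wrist',[.5565,.147,.07])[0]
print(get_obs()['tcp_pos'],u, proj('wrist',[.62,.165,.101]),proj('wrist',[.5675,.1815,.08]))
for t in ['plug_face','plug','cover']:
  for b in regions_of(t,'wrist'):
    m=b['pixels'];r=cv2.minAreaRect(np.argwhere(m)[:,::-1].astype(np.float32));print(t,b['p'],m.sum(),r,ray('wrist',[r[0]],.07))
x,y=int(u[0]),int(u[1])
x0,y0=x-70,max(y-70,0)
print(x0,y0);cv2.imwrite('pics/c4.png',cv2.resize(cv2.imread('pics/w4.png')[y0:y0+100,x0:x0+130],None,fx=6,fy=6,interpolation=cv2.INTER_CUBIC))
E
```

```text
[0.57095473 0.12694026 0.165168  ] [251.14882993 165.32648052] [[348.61148096 209.07207863]] [[294.95247991 135.87787072]]
plug_face 0.74 1644 ((251.75, 164.25001525878906), (45.25482940673828, 44.547725677490234), 45.0) [[0.55631833 0.1479445  0.07      ]]
plug 0.95 1742 ((251.25001525878906, 164.75), (45.25482940673828, 45.96194076538086), 45.0) [[0.55612381 0.14746811 0.07      ]]
plug 0.42 3275 ((322.42303466796875, 166.99835205078125), (111.14598846435547, 45.40195846557617), 61.47687911987305) [[0.59803353 0.17512821 0.07      ]]
cover 0.57 3248 ((322.4345703125, 167.73696899414062), (110.62203216552734, 45.34583282470703), 61.99082565307617) [[0.59825582 0.17469646 0.07      ]]
181 95
```

View pics/c4.png

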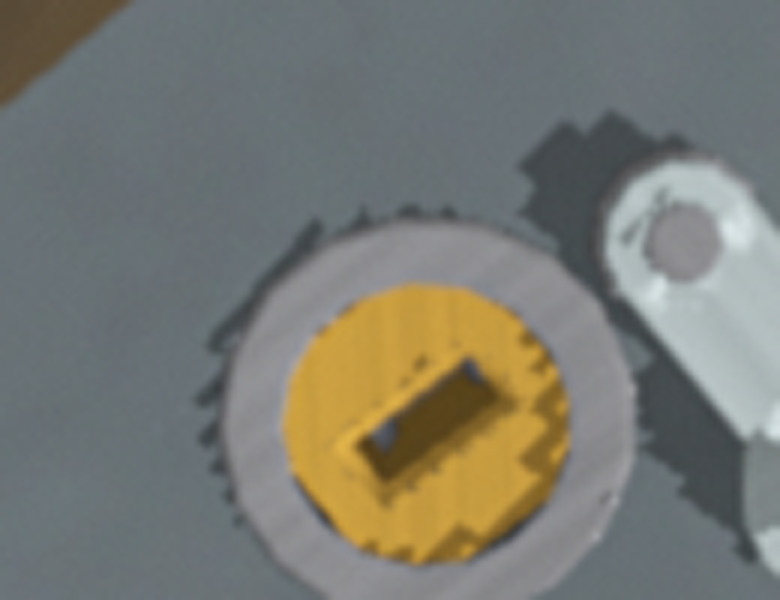

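Crop of the keyway: the slot is clear, its centre near crop (430,422), which is wrist pixel (252.7,165.3). The cover arm lies well aside to the right.

```bash
python3 - <<'E'
from h import *
import h
np.set_printoptions(precision=4,suppress=True)
im=cv2.imread('pics/w4.png')
c=lambda x,y:(181+x/6,95+y/6)
e=ray('wrist',[c(362,460),c(493,380),c(430,422)],.07);d=e[1]-e[0];print('slot',e,np.degrees(np.arctan2(d[1],d[0])),np.linalg.norm(d))
e=ray('wrist',[c(342,440),c(385,487),c(472,355),c(517,402)],.07);print('corners',e,e.mean(0))
print('pivot',ray('wrist',[c(685,242)],.082))
for b in boxes_of('cover_post','wrist'):print(b['p'],b['location'])
m=regions_of('cover','wrist')[0]['pixels'];p=np.argwhere(m)[:,::-1].astype(np.float32)
vx,vy,x0,y0=cv2.fitLine(p,cv2.DIST_HUBER,0,.01,.01).ravel();e=ray('wrist',[(x0-40*vx,y0-40*vy),(x0+40*vx,y0+40*vy)],.078);d=e[1]-e[0];print('cover dir',np.degrees(np.arctan2(d[1],d[0])),e)
w=dict(np.load('w1.npz'));h.camera_params=lambda n:w
e=ray('x',[(207,112),(335,131),(325,188),(203,166)],.05)[:,:2];print(e,e.mean(0),np.linalg.norm(np.roll(e,-1,0)-e,axis=1),np.degrees(np.arctan2(*(np.roll(e,-1,0)-e).T[::-1])))
print('flat head',ray('x',[(232,152)],.105),'round',ray('x',[(306,163)],.1))
E
```

```text
slot [[0.5532 0.1394 0.07  ]
 [0.5602 0.156  0.07  ]
 [0.5571 0.1477 0.07  ]] 67.06770625187019 0.018043550103494815
corners [[0.5499 0.14   0.07  ]
 [0.5572 0.1382 0.07  ]
 [0.5565 0.157  0.07  ]
 [0.564  0.1555 0.07  ]] [0.5569 0.1477 0.07  ]
pivot [[0.5667 0.182  0.082 ]]
0.88 [0.592, 0.177, 0.0743]
cover dir -14.52930405003201 [[0.5682 0.1815 0.078 ]
 [0.6233 0.1672 0.078 ]]
[[ 0.523  -0.1984]
 [ 0.5532 -0.3415]
 [ 0.4874 -0.3577]
 [ 0.4628 -0.2133]] [ 0.5066 -0.2777] [0.1462 0.0677 0.1465 0.062 ] [ -78.0868 -166.2298   99.6545   13.8262]
flat head [[ 0.4997 -0.2394  0.105 ]] round [[ 0.5141 -0.3136  0.1   ]]
```

Request:
servo_tool --steps '[{"linear": [0,0,0.03],"dr": [0,0,10.4]},{"linear": [-0.003,-0.015,0.03],"dr": [0,0,10.4]},{"linear": [-0.006,-0.03,0.02],"dr": [0,0,10.4]},{"linear": [-0.006,-0.03,0],"dr": [0,0,10.4]},{"linear": [-0.006,-0.03,0],"dr": [0,0,10.4]},{"linear": [-0.006,-0.03,0],"dr": [0,0,10.4]},{"linear": [-0.006,-0.03,0],"dr": [0,0,10.4]},{"linear": [-0.006,-0.03,0],"dr": [0,0,10.4]},{"linear": [-0.006,-0.03,0],"dr": [0,0,10.4]},{"linear": [-0.006,-0.03,0],"dr": [0,0,10.4]},{"linear": [-0.006,-0.03,0],"dr": [0,0,10.4]},{"linear": [-0.006,-0.03,0],"dr": [0,0,10.4]},{"linear": [-0.006,-0.03,0],"dr": [0,0,10.4]},{"linear": [-0.002,-0.02,-0.03],"dr": [0,0,10.4]},{"linear": [0,0,-0.03],"dr": [0,0,10.4]},{"linear": [0,0,0],"dr": [0,0,0]},{"linear": [0,0,0],"dr": [0,0,0]}]' --hand 0.04

```text
clock: 11.3
tcp_pos: [0.5, -0.2384, 0.1863]
orientation: [[0.19, -0.982, 0.001], [-0.982, -0.19, -0.0], [0.001, -0.001, -1.0]]
contact_force: [-0.1, 0.6, 1.3]
gripper_width: 0.0404
```

```bash
python3 - <<'E'
from h import *
im=capture('wrist');save(im,'w5.png')
o=get_obs();print(o['tcp_pos'],o['orientation'],o['q'])
for b in boxes_of('flat_key','wrist'): print(b['p'],b['location'],proj('wrist',b['location']))
for b in regions_of('flat_key','wrist'):
    m=b['pixels'];r=cv2.minAreaRect(np.argwhere(m)[:,::-1].astype(np.float32));print(b['p'],m.sum(),r)
u=proj('wrist',[.4997,-.2394,.105])[0];print(u)
x0,y0=max(0,int(u[0])-80),max(0,int(u[1])-60);print(x0,y0)
cv2.imwrite('pics/c5.png',cv2.resize(cv2.imread('pics/w5.png')[y0:y0+120,x0:x0+160],None,fx=5,fy=5,interpolation=cv2.INTER_CUBIC))
E
```

```text
[ 0.50020501 -0.23849254  0.18662646] [[ 1.90739202e-01 -9.81639596e-01  1.50368047e-03]
 [-9.81639937e-01 -1.90740789e-01 -9.92745077e-04]
 [ 1.26133107e-03 -1.28671740e-03 -9.99998377e-01]] [-5.76835286e-01  3.72358447e-01 -1.56193755e-01  1.04044233e+00
 -1.20434913e-05 -2.33954771e+00]
0.96 [0.3438, -0.2227, 0.0721] [[432.15457906 244.20970249]]
0.74 [0.4977, -0.2435, 0.1041] [[256.76424502 198.33382406]]
0.62 [0.379, -0.2957, 0.1101] [[448.1625809  159.82588182]]
0.95 1052 ((258.0, 199.5), (57.0, 18.0), 90.0)
0.94 2084 ((426.0013427734375, 233.5546112060547), (59.30610656738281, 48.371734619140625), 54.86581039428711)
0.73 3378 ((441.22607421875, 156.257568359375), (105.96917724609375, 45.8868522644043), 27.47443199157715)
[252.65612403 203.79914883]
172 143
```

View pics/c5.png

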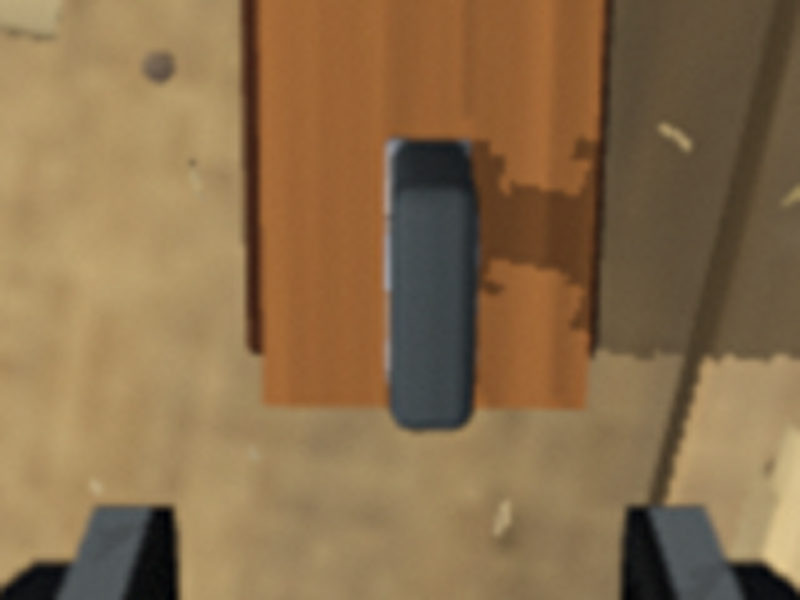

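Crop: the head's top face is centred at about crop (434,308), which is wrist pixel (258.8,204.6), and its edges line up with the jaws.

```bash
python3 - <<'E'
from h import *
c=lambda x,y:(172+x/5,143+y/5)
e=ray('wrist',[c(434,308),c(434,185),c(436,430),c(390,308),c(478,308)],.105);print(e,np.linalg.norm(e[1]-e[2]),np.linalg.norm(e[3]-e[4]),get_obs()['tcp_pos'])
E
```

```text
[[ 0.49545669 -0.23964362  0.105     ]
 [ 0.49889317 -0.2566621   0.105     ]
 [ 0.49161579 -0.22205858  0.105     ]
 [ 0.50137498 -0.2384836   0.105     ]
 [ 0.48953719 -0.24080328  0.105     ]] 0.035360489298983465 0.012062928495382203 [ 0.50018991 -0.23850226  0.18661167]
```

Request:
servo_tool --steps '[{"linear": [-0.0047,-0.0011,-0.02],"dr": [0,0,0.6]},{"linear": [0,0,-0.035],"dr": [0,0,0]},{"linear": [0,0,-0.03],"dr": [0,0,0]},{"linear": [0,0,-0.02],"dr": [0,0,0]},{"linear": [0,0,-0.0095],"dr": [0,0,0]},{"linear": [0,0,0],"dr": [0,0,0]},{"linear": [0,0,0],"dr": [0,0,0]}]'

```text
clock: 12.32
tcp_pos: [0.4954, -0.2398, 0.0718]
orientation: [[0.204, -0.979, 0.001], [-0.979, -0.204, -0.001], [0.001, -0.001, -1.0]]
contact_force: [0.3, -0.2, 0.7]
gripper_width: 0.0399
```

Request:
servo_tool --steps '[{"linear": [0,0,0],"dr": [0,0,0]},{"linear": [0,0,0],"dr": [0,0,0]},{"linear": [0,0,0],"dr": [0,0,0]},{"linear": [0,0,0],"dr": [0,0,0]},{"linear": [0,0,0],"dr": [0,0,0]}]' --hand 0.0 --squeeze 80

```text
clock: 12.95
tcp_pos: [0.4951, -0.2397, 0.0715]
orientation: [[0.204, -0.979, 0.001], [-0.979, -0.204, -0.001], [0.001, -0.001, -1.0]]
contact_force: [-1.0, 1.5, 6.0]
gripper_width: 0.0111
```

Request:
servo_tool --steps '[{"linear": [0,0,0.015],"dr": [0,0,0]},{"linear": [0,0,0.03],"dr": [0,0,0]},{"linear": [0,0,0.04],"dr": [0,0,0]},{"linear": [0,0,0.04],"dr": [0,0,0]},{"linear": [0,0.005,0.035],"dr": [0,0,0]},{"linear": [0.003,0.015,0],"dr": [0,0,-2]},{"linear": [0.005,0.03,0],"dr": [0,0,-3]},{"linear": [0.006,0.04,0],"dr": [0,0,-3.5]},{"linear": [0.006,0.04,0],"dr": [0,0,-3.5]},{"linear": [0.006,0.04,0],"dr": [0,0,-3.5]},{"linear": [0.006,0.04,0],"dr": [0,0,-3.5]},{"linear": [0.006,0.04,0],"dr": [0,0,-3.5]},{"linear": [0.006,0.04,0],"dr": [0,0,-2]},{"linear": [0.006,0.04,0],"dr": [0,0,-2]},{"linear": [0.006,0.032,0],"dr": [0,0,-2]},{"linear": [0.0045,0.019,0],"dr": [0,0,0]},{"linear": [0.0011,0.0063,-0.02],"dr": [0,0,0]},{"linear": [0,0,-0.03],"dr": [0,0,0]},{"linear": [0,0,-0.02],"dr": [0,0,0]},{"linear": [0,0,0],"dr": [0,0,0]}]'

```text
clock: 15.45
tcp_pos: [0.5553, 0.1473, 0.1599]
orientation: [[-0.288, -0.958, -0.003], [-0.958, 0.288, -0.001], [0.001, 0.002, -1.0]]
contact_force: [0.6, 0.3, -0.9]
gripper_width: 0.0107
```

```bash
python3 - <<'E'
from h import *
for i in range(2): im=capture('wrist')
save(im,'w6.png')
o=get_obs();T=o['orientation'];t=o['tcp_pos'];print(t,T[:,1],np.degrees(np.arctan2(T[1,1],T[0,1]))%360,o['contact_force'],o['gripper_width'],o['q'])
org=t+T@[0,0,.0215];u=proj('wrist',[org,t+T@[0,0,.0515],[.5567,.1476,.07]]);print(u)
x0,y0=172,200
cv2.imwrite('pics/c6.png',cv2.resize(cv2.imread('pics/w6.png')[190:320,165:335],None,fx=4.6,fy=4.6,interpolation=cv2.INTER_CUBIC))
E
```

```text
[0.55670967 0.14761517 0.16171664] [-9.57613201e-01  2.88056484e-01 -6.47754316e-04] 163.2583601019763 [ 0.10790113  0.59912871 -1.14810544] 0.01070942276292434 [ 1.32320955e-01  4.31797722e-01 -1.32971489e-01  1.00535087e+00
 -7.65642594e-05 -1.14627873e+00]
[[251.5225583  241.02000453]
 [251.52249845 220.42752116]
 [251.61256462 200.27456825]]
```

View pics/c6.png

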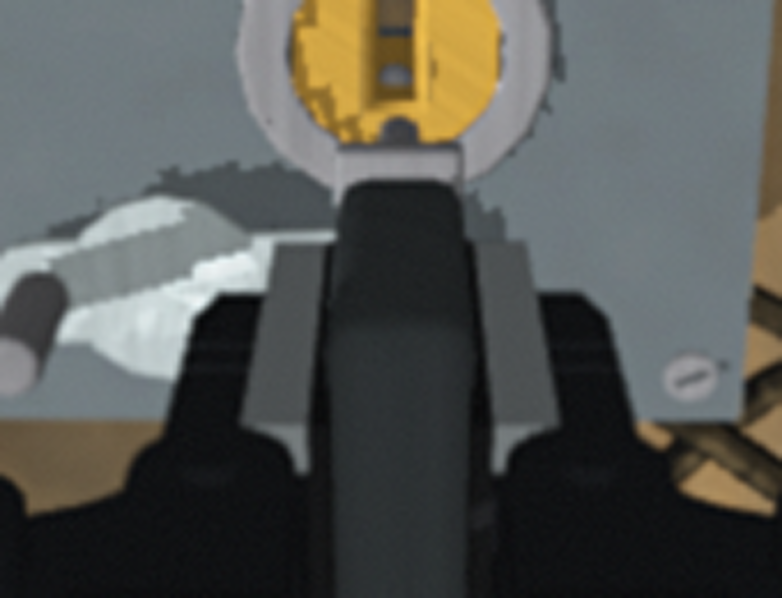

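Crop: key held upright, blade tip near column 252.2 and slot near column 251.1, so about 0.6 mm of correction across. I'll check the slot's ends along its length with an intensity profile.

```bash
python3 - <<'E'
from h import *
im=cv2.imread('pics/w6.png').astype(int)
print([(r,tuple(im[r,250:253].mean(0).astype(int))) for r in range(176,226)])
print([(c,tuple(im[206:209,c].mean(0).astype(int))) for c in range(240,264)])
print([(c,tuple(im[195:198,c].mean(0).astype(int))) for c in range(240,264)])
print([(c,tuple(im[218:220,c].mean(0).astype(int))) for c in range(240,264)])
y=np.array([np.sin(np.radians(17)),np.cos(np.radians(17)),0]);k=np.array([.5567,.1476,.07])
print(proj('wrist',[k+.00875*y,k-.00875*y]))
E
```

```text
[(176, (np.int64(153), np.int64(149), np.int64(149))), (177, (np.int64(155), np.int64(149), np.int64(147))), (178, (np.int64(146), np.int64(149), np.int64(155))), (179, (np.int64(96), np.int64(157), np.int64(190))), (180, (np.int64(68), np.int64(168), np.int64(211))), (181, (np.int64(69), np.int64(171), np.int64(215))), (182, (np.int64(71), np.int64(171), np.int64(215))), (183, (np.int64(70), np.int64(170), np.int64(214))), (184, (np.int64(71), np.int64(171), np.int64(215))), (185, (np.int64(69), np.int64(166), np.int64(209))), (186, (np.int64(66), np.int64(150), np.int64(191))), (187, (np.int64(64), np.int64(148), np.int64(188))), (188, (np.int64(61), np.int64(125), np.int64(159))), (189, (np.int64(60), np.int64(91), np.int64(110))), (190, (np.int64(61), np.int64(81), np.int64(96))), (191, (np.int64(59), np.int64(83), np.int64(99))), (192, (np.int64(60), np.int64(85), np.int64(101))), (193, (np.int64(60), np.int64(85), np.int64(101))), (194, (np.int64(60), np.int64(83), np.int64(99))), (195, (np.int64(61), np.int64(75), np.int64(85))), (196, (np.int64(59), np.int64(57), np.int64(55)
[... 4638 characters left out ...]
.int64(67))), (252, (np.int64(67), np.int64(65), np.int64(64))), (253, (np.int64(66), np.int64(63), np.int64(63))), (254, (np.int64(67), np.int64(61), np.int64(58))), (255, (np.int64(66), np.int64(78), np.int64(90))), (256, (np.int64(65), np.int64(134), np.int64(171))), (257, (np.int64(67), np.int64(164), np.int64(208))), (258, (np.int64(70), np.int64(169), np.int64(212))), (259, (np.int64(68), np.int64(167), np.int64(211))), (260, (np.int64(67), np.int64(165), np.int64(209))), (261, (np.int64(66), np.int64(165), np.int64(209))), (262, (np.int64(67), np.int64(164), np.int64(209))), (263, (np.int64(69), np.int64(159), np.int64(203)))]
[[251.55775861 211.84929789]
 [251.66850781 188.4560633 ]]
```

Request:
servo_tool --steps '[{"linear": [0.0007,-0.0002,-0.01],"dr": [0,0,0]},{"linear": [0,0,-0.015],"dr": [0,0,0]},{"linear": [0,0,-0.012],"dr": [0,0,0]},{"linear": [0,0,-0.004],"dr": [0,0,0]},{"linear": [0,0,-0.003],"dr": [0,0,0]},{"linear": [0,0,-0.003],"dr": [0,0,0]},{"linear": [0,0,0],"dr": [0,0,0]}]'

```text
clock: 16.42
tcp_pos: [0.557, 0.1477, 0.1138]
orientation: [[-0.288, -0.958, -0.0], [-0.958, 0.288, -0.0], [0.0, -0.0, -1.0]]
contact_force: [-0.3, 1.0, -1.1]
gripper_width: 0.0107
```

Request:
servo_tool --steps '[{"linear": [0,0,-0.002],"dr": [0,0,0]},{"linear": [0,0,-0.002],"dr": [0,0,0]},{"linear": [0,0,-0.002],"dr": [0,0,0]},{"linear": [0,0,-0.001],"dr": [0,0,0]},{"linear": [0,0,0],"dr": [0,0,0]}]'

```text
clock: 17.05
tcp_pos: [0.5569, 0.1473, 0.1066]
orientation: [[-0.288, -0.958, -0.0], [-0.958, 0.288, -0.001], [0.001, 0.0, -1.0]]
contact_force: [-1.5, -4.3, -0.2]
gripper_width: 0.0108
```

Request:
servo_tool --steps '[{"linear": [0,0,-0.0015],"dr": [0,0,0]},{"linear": [0,0,-0.0015],"dr": [0,0,0]},{"linear": [0,0,0],"dr": [0,0,0]}]'

```text
clock: 17.42
tcp_pos: [0.5572, 0.1469, 0.1041]
orientation: [[-0.289, -0.957, 0.001], [-0.957, 0.289, -0.001], [0.001, -0.001, -1.0]]
contact_force: [-1.6, -6.5, 2.6]
gripper_width: 0.0107
```

Request:
servo_tool --steps '[{"linear": [0,0,-0.0015],"dr": [0,0,0]},{"linear": [0,0,-0.0015],"dr": [0,0,0]},{"linear": [0,0,0],"dr": [0,0,0]}]'

```text
clock: 17.8
tcp_pos: [0.557, 0.1466, 0.1007]
orientation: [[-0.289, -0.957, -0.0], [-0.957, 0.289, -0.002], [0.002, -0.001, -1.0]]
contact_force: [0.2, -6.6, -2.8]
gripper_width: 0.0109
```

Request:
servo_tool --steps '[{"linear": [0,-0.0005,-0.0015],"dr": [0,0,0]},{"linear": [0,0,-0.0015],"dr": [0,0,0]},{"linear": [0,0,0],"dr": [0,0,0]}]'

```text
clock: 18.18
tcp_pos: [0.5571, 0.1466, 0.0976]
orientation: [[-0.288, -0.957, -0.0], [-0.957, 0.288, -0.001], [0.001, -0.0, -1.0]]
contact_force: [0.9, -6.1, -2.2]
gripper_width: 0.0111
```

Request:
servo_tool --steps '[{"linear": [0,0,-0.0015],"dr": [0,0,0]},{"linear": [0,0,-0.0015],"dr": [0,0,0]},{"linear": [0,0,0],"dr": [0,0,0]}]'

```text
clock: 18.55
tcp_pos: [0.5573, 0.147, 0.0951]
orientation: [[-0.288, -0.958, 0.001], [-0.958, 0.288, -0.0], [-0.0, -0.001, -1.0]]
contact_force: [-0.3, -4.8, 3.0]
gripper_width: 0.0109
```

Request:
servo_tool --steps '[{"linear": [0,0,-0.0015],"dr": [0,0,0]},{"linear": [0,0,-0.001],"dr": [0,0,0]},{"linear": [0,0,0],"dr": [0,0,0]}]'

```text
clock: 18.92
tcp_pos: [0.5573, 0.1471, 0.0929]
orientation: [[-0.288, -0.958, 0.001], [-0.958, 0.288, -0.0], [-0.0, -0.001, -1.0]]
contact_force: [-1.1, -4.4, 5.1]
gripper_width: 0.0109
```

Request:
servo_tool --steps '[{"linear": [0,0,-0.001],"dr": [0,0,0]},{"linear": [0,0,-0.001],"dr": [0,0,0]},{"linear": [0,0,0],"dr": [0,0,0]}]'

```text
clock: 19.3
tcp_pos: [0.5574, 0.1471, 0.0915]
orientation: [[-0.288, -0.958, 0.001], [-0.958, 0.288, -0.0], [-0.0, -0.001, -1.0]]
contact_force: [-3.3, -5.4, 13.7]
gripper_width: 0.0112
```

Request:
servo_tool --steps '[{"linear": [0,0,-0.001],"dr": [0,0,0]},{"linear": [0,0,0],"dr": [0,0,0]},{"linear": [0,0,0],"dr": [0,0,0]}]'

```text
clock: 19.68
tcp_pos: [0.5575, 0.1471, 0.0914]
orientation: [[-0.288, -0.958, 0.002], [-0.958, 0.288, -0.0], [-0.0, -0.002, -1.0]]
contact_force: [-7.4, -5.6, 23.7]
gripper_width: 0.0111
```

Request:
servo_tool --steps '[{"linear": [-0.0004,-0.0003,0.0003],"dr": [0,0,0]},{"linear": [0,0,0],"dr": [0,0,-5]},{"linear": [0,0,0],"dr": [0,0,-8]},{"linear": [0,0,0],"dr": [0,0,-8]},{"linear": [0,0,0],"dr": [0,0,-8]},{"linear": [0,0,0],"dr": [0,0,0]}]'

```text
clock: 20.42
tcp_pos: [0.5573, 0.1468, 0.0914]
orientation: [[-0.718, -0.696, 0.002], [-0.696, 0.718, -0.0], [-0.001, -0.001, -1.0]]
contact_force: [-6.1, -5.0, 19.3]
gripper_width: 0.011
```

```bash
python3 - <<'E'
from h import *
o=get_obs();print(o['contact_force'],o['torque'],o['tcp_pos'],o['q'])
E
```

```text
[-6.12983212 -5.01515249 19.26481865] [-1.2324924   1.27138791  0.00865413] [0.5572512  0.14681549 0.09140808] [ 1.30921596e-01  4.96432907e-01 -2.30063480e-01  8.42291826e-01
 -2.74483180e-04 -6.39480870e-01]
```

Request:
servo_tool --steps '[{"linear": [-0.0002,-0.0002,0],"dr": [0,0,-8]},{"linear": [0,0,0],"dr": [0,0,-8]},{"linear": [0,0,0],"dr": [0,0,-8]},{"linear": [0,0,0],"dr": [0,0,-8]},{"linear": [0,0,0],"dr": [0,0,-8]},{"linear": [0,0,0],"dr": [0,0,-8]},{"linear": [0,0,0],"dr": [0,0,-8]},{"linear": [0,0,0],"dr": [0,0,-5]},{"linear": [0,0,0],"dr": [0,0,-3]},{"linear": [0,0,0],"dr": [0,0,0]},{"linear": [0,0,0],"dr": [0,0,0]}]'

```text
clock: 21.8
tcp_pos: [0.5567, 0.1468, 0.0914]
orientation: [[-0.941, 0.338, 0.001], [0.338, 0.941, 0.0], [-0.001, 0.001, -1.0]]
contact_force: [-7.9, -5.0, 20.5]
gripper_width: 0.0106
```

```bash
python3 - <<'E'
from h import *
im=capture('wrist');save(im,'w7.png');im2=capture('top')
o=get_obs();T=o['orientation'];print(o['contact_force'],o['torque'],o['tcp_pos'],o['q'],np.degrees(np.arctan2(T[1,1],T[0,1])))
cv2.imwrite('pics/c7.png',cv2.resize(cv2.imread('pics/w7.png')[160:340,140:360],None,fx=3.3,fy=3.3,interpolation=cv2.INTER_CUBIC))
E
```

```text
[-6.53004685 -4.52989471 21.47641576] [-1.13501168  1.69481891  0.07759152] [0.55669097 0.14677596 0.09140993] [ 1.30819350e-01  4.95905425e-01 -2.30974393e-01  8.42473281e-01
  1.05136368e-05  4.75140754e-01] 70.27186171095934
```

View pics/c7.png

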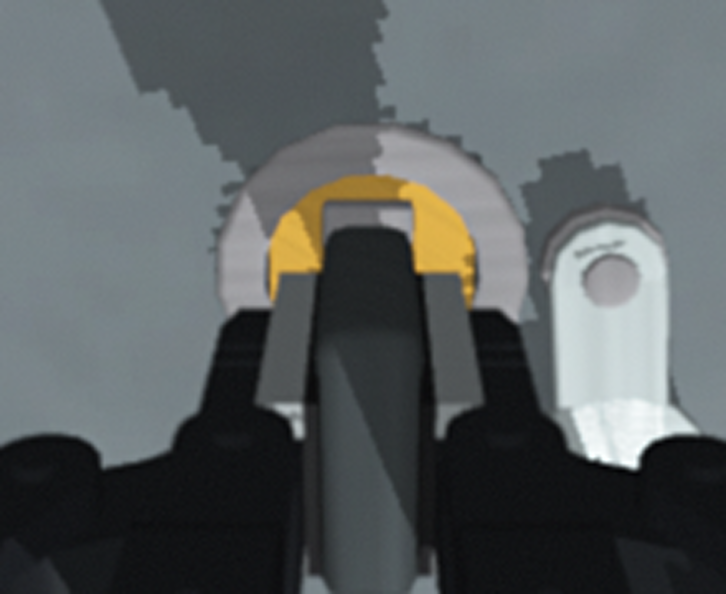

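Crop: the collar sits on the brass plug inside the ring, the head is square in the jaws, and the cover stands clear to the right. A last few degrees to take up the play.

Request:
servo_tool --steps '[{"linear": [0,0,0],"dr": [0,0,-2]},{"linear": [0,0,0],"dr": [0,0,-1.5]},{"linear": [0,0,0],"dr": [0,0,0]},{"linear": [0,0,0],"dr": [0,0,0]}]'

```text
clock: 22.4
tcp_pos: [0.5567, 0.147, 0.0914]
orientation: [[-0.919, 0.394, 0.001], [0.394, 0.919, 0.001], [-0.001, 0.001, -1.0]]
contact_force: [-6.9, -2.8, 19.2]
gripper_width: 0.0109
```

```bash
python3 - <<'E'
from h import *
o=get_obs();T=o['orientation'];print(o['contact_force'],o['torque'],o['tcp_pos'],np.degrees(np.arctan2(T[1,1],T[0,1])),o['gripper_width'])
capture('top')
for t in['round_key','pvc_tape']:
    for b in boxes_of(t,'top')[:2]:print(t,b['p'],b['location'])
E
```

```text
[-6.89803911 -2.75617678 19.23942141] [-0.8769265   1.5833427   0.06484556] [0.55671385 0.14696276 0.0913945 ] 66.77486340443214 0.010924182673381496
round_key 0.57 [0.5045, -0.3128, 0.0935]
pvc_tape 0.53 [0.5235, -0.0827, 0.0182]
```

```bash
python3 -c "
from station import *
print(close_job())"
```

```text
the job is handed in; nothing more can be done
None
```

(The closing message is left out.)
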